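# Hold the drawer lock of the modelling chest open

### The arm

A 6-joint arm with a two-finger parallel gripper is mounted at the origin on the work surface. World frame = base frame: x ahead of the robot, y to its left, z up, the work surface at z = 0. Lengths are in m, angles in degrees, forces in N, time in s.
With the tool pointing down it reaches from about 0.3 to 0.75 m from the base axis. Payload 8.5 kg.
Tool frame: the origin (TCP) lies at the centre of the arm's flange, where the gripper is bolted on; the fingertips stand 173 mm ahead of it and the grasp point (between the pads) lies 155 mm ahead of it; z points along the fingers, y is the line along which they close (so a half turn about z gives the same grasp; the last joint's range is limited). The gripper opens to 85 mm and grips with 20 to 120 N. Pads are 22 mm wide; open, the fingers measure 114 mm over their backs; the gripper's body (76 mm by 85 mm) begins 54 mm behind the grasp point. The pads swing forward as they close: fully open they stand 13 mm farther back than shut.
Start: joints at [51.778, 21.807, 74.336, -0, 83.858, -12.336], TCP at [0.24, 0.495, 0.405] pointing down, gripper open.
Joint ranges: [-178.18, 178.18], [-50.72, 133.34], [12.68, 142.11], [-81.47, 261.47], [9.98, 163.14], [-165.26, 165.26]. Speed limits (degrees/s): [136.94, 136.94, 180, 180, 180, 180].

### API

Orientations are given as a 3x3 rotation matrix whose columns are the frame's x, y, z axes.
In Python, from bench import ctrl, kin, cams, close_job, status gives the robot as it stands. Calls block until the motion is done:
- ctrl.goto(position, orientation): joint-space move of the TCP to a pose.
- ctrl.move_l(position, v=0.15, rotation=None): straight line of the TCP; rotation=None keeps the orientation; v is the mean speed in m/s.
- ctrl.goto_joints(angles): joint-space move.
- ctrl.move_gripper(opening, newtons=None): opening from 0.0 (shut) to 1.0 (fully open); newtons is the grip in N (None keeps the last); returns when the fingers have stopped.
- ctrl.pause(seconds).
- kin.ik(position, orientation): joint angles nearest the present ones, or None.
- cams.grab_frame(name): name is "scene" or "top" or "wrist"; returns a dict with "image" (480x640x3 uint8, red, green, blue), "fx", "fy", "cx", "cy" (pixels), "rvec" (rotation vector, rad) and "tvec" (3), from world to camera coordinates, as OpenCV has them; the wrist camera has in their place "T_tool_cam" (4x4, takes a point from camera to tool coordinates, whose origin is the TCP and whose axes are the flange's). Camera axes: x right, y down, z forward; pixel columns grow to the right and rows downward; lengths in m; the calibration is good to about 2 mm. A picture is of the moment at which its call begins: read the wrist's pose just before it. There is no depth.
A pose or a line that the arm cannot do raises ctrl.MotionError and nothing moves.
- close_job(): hands the job in; it is judged then, once.
Readings, each from a call of its own:
- status.get_time(): time.
- status.get_joints(): joint angles.
- status.get_joint_vel(): joint speeds.
- status.get_joint_efforts(): joint torques, N m.
- status.get_ee_pos(): TCP position.
- status.get_eef_rot(): TCP orientation.
- status.get_contact_force(): force on the tool from outside, world axes, zero at the start.
- status.get_torque(): the same for the moment, N m.
- status.get_grip_width(): opening from 0.0 (shut) to 1.0 (fully open).
- status.get_finger_force(): force on a finger pad.
Only numpy, scipy, OpenCV 4.12 (cv2) and the standard library are available. Lean on these libraries where they do the work, as an engineer would, in place of code of your own. Each camera call takes 0.05 s, during which the arm holds its last target. There are 200 camera calls.

### The job

Swing the carry handle of the small steel chest off the keyhole and right over to the back until it seats in its end detent. Then take the key with the round head from the wooden stand, push it fully home past the sticky pins in the lock on top of the chest, and turn it a quarter turn clockwise (seen from above) as far as it goes. The lock springs back, so finish while still gripping the key and holding it turned, and leave the square-headed key and everything else on the bench where it is.

Things in the scene. Friction and masses are not known exactly. Their poses are not given: they have to be found in the camera images.
- chest_top (a point): grey steel drawer chest, fixed, 200 deep (x) x 260 wide (y) x 100 mm high. Point: centre of its flat top, 100 mm above the bench; x axis from the drawer fronts (robot side) to the back, y left, z up. In this frame the lock is at x -50, y 0 (round collar 46 mm across, 6 mm high), the handle's hinge at x +30 mm between two cheeks up to 56 mm high (inner faces y +-60 mm).
- handle_hinge (a point): middle of the carry handle's hinge line, 28 mm above the chest's top; its y axis is the hinge line (same axes as chest_top).
- handle_bar (a point): centre of the carry handle's grip bar: black rubber, round, 16 mm diameter, 110 mm long along the chest's y, on two 8 mm steel arms (y +-55 mm), 80 mm from the hinge line. Folded, it lies right above the keyhole, its centre 28 mm above the chest's top, with a 20 mm gap below it (12 mm over the plug).
- handle (a joint): angle of the carry handle, rad: 0 = folded level over the keyhole towards the drawer fronts (starts at 0 to 0.3), 1.57 upright, 2.75 = end stop at the back (bar 104 mm behind the chest centre, 58 mm above its top). Stiff hinge, 1 to 3 N at the bar; near 2.1 to 2.45 a spring-ball detent needs about 2 N more at the bar, beyond it the ball holds the handle at the stop. Seated: over 2.6.
- keyway (a point): middle of the keyway's mouth in the brass plug (26 mm square), 8 mm above the chest's top; z up, x along the slot's long side (the chest's x when locked; turns with the plug). Slot 16 (x) x 7 mm (y), right through the plug's 34 mm. Spring pins stick 2.5 mm into it from its ends, 11 mm (+x) and 21 mm (-x) down; sticky: the key's point wedges them aside with 5 to 12 N, a small wiggle helps.
- plug (a joint): turn of the lock plug, rad: 0 = locked, grows clockwise seen from above, stop at 1.57. A spring (0.1 N m at the stop) turns it back when not held. The key has 0.15 to 0.2 rad of play in the slot, so turn that much beyond a quarter to bring the plug to its stop.
- key: the steel key with the ROUND head, standing blade down in a slot of the stand, 45 g. Origin at the tip; z up along it, y across its width, x through its thickness. Pointed blade 30 long, 14 wide, 5 mm thick; shoulder 22 x 9 mm at z 30 mm, which rests on the plug when fully home; head 33 mm across, 9 mm thick, z 40 to 73 mm. Same either way round (half turn about z).
- key_grip (a point): middle of the key's round head, where to grip it across its 9 mm thickness (x): on the key's axis, 60 mm above the tip and 30 mm above the shoulder; 66 mm above the bench while in the stand, 38 mm above the chest's top when home in the lock.
- key_tip (a point): point of the key's blade.
- stand: fixed wooden key stand 60 (x) x 150 (y) x 36 mm high, origin under its centre. Two blade slots at y = -45 and +45 mm, x = 0, long side along y. The keys stand in them with the shoulder on the top face; which key is in which slot varies.
- square_key: the other steel key, with a SQUARE head 30 mm wide, same length; origin at its tip. Not to be used: leave it standing.
- car_shell: white model car body, 74 x 185 x 45 mm, loose; leave alone. Origin under its centre.
- glue_pot: glue jar with ribbed cap, 42 mm across, 62 mm high; leave alone.
- paint_jar: small paint jar 28 mm across, 34 mm high, on a back corner of the chest's top; leave alone. Origin under its centre.
- sanding_block: cork sanding block 45 x 85 x 25 mm; leave alone.
- knife: hobby knife lying on the mat, 150 mm long; leave alone.
- spare_brush: small brush lying on the mat in front, 130 mm long; leave alone.

How it is judged (in metres and radians):
On the way, in this order (a step that is already met when the one before it is completed fails the run):
1. the carry handle is swung over and seated in its end detent (value of joint handle above 2.6 rad), for 0.2 s.
2. the round-headed key is fully home in the keyway, the lock not yet turned (z of key_tip in the frame of keyway below -0.0265 m and horizontal distance between key_tip and keyway below 0.005 m and angle between key's own z axis and vertical below 0.15 rad and value of joint plug below 0.5 rad), for 0.1 s.
3. the key has turned the lock a quarter (value of joint plug above 1.3 rad and z of key_tip in the frame of keyway below -0.0265 m), for 0.2 s.
At the end, for the whole second after the job is handed in: the carry handle is still seated at the back (over 2.6 rad), the round-headed key is upright in the keyway and home to within 3.5 mm, the plug is held turned clockwise by over 1.3 rad, and the fingers still grip the key with over 1 N (all of step 3 and value of joint handle above 2.6 rad and horizontal distance between key_tip and keyway below 0.005 m and angle between key's own z axis and vertical below 0.15 rad and contact force between key and the fingers above 1 N); the arm keeps its last pose, push and grip.
It fails at once if the square-headed key is disturbed (distance of square_key from where it was at the start of the episode above 0.02 m).
It fails at once if something else on the bench is moved by more than 30 mm (distance of any of car_shell, glue_pot, paint_jar, sanding_block, knife, spare_brush from where it was at the start of the episode above 0.03 m).
It also fails if it takes over 69 s, if anything falls off the work surface, if the arm or the gripper's body presses on something with over 40 N, if the wrist force passes 120 N, or if a joint passes its speed limit or range.

## Working session

There is one attempt and no reset: what is moved stays moved. The work goes in short steps, each a Python script; the robot and the scene stay as the last script left them, time stands still between calls to the robot, and variables do not carry over. Pictures are saved under pics/ and viewed, at most 10 in all, crops included, and the job is handed in when it is done.

```bash
mkdir -p pics; ls; python3 - <<'E'
from bench import cams,status
import cv2,numpy as np
for n in ("scene","top"):
    f=cams.grab_frame(n); cv2.imwrite(f"pics/{n}0.png",f["image"][...,::-1])
    R=cv2.Rodrigues(np.array(f["rvec"],float))[0]; print(n,f["fx"],f["cx"],f["cy"],-R.T@np.array(f["tvec"]).ravel(),R.round(3).tolist())
print(status.get_time())
E
```

```text
pics
scene 539.8292535171339 314.7190806319447 245.19211482629072 [ 1.38101751 -0.15350067  1.04783331] [[0.224, 0.975, 0.004], [0.734, -0.166, -0.658], [-0.641, 0.151, -0.753]]
top 619.2782372740559 325.3214448736276 242.82771379832442 [0.4347891  0.06273202 1.71333339] [[-0.009, -1.0, -0.006], [-0.997, 0.009, -0.078], [0.078, 0.006, -0.997]]
0.1
```

View pics/top0.png

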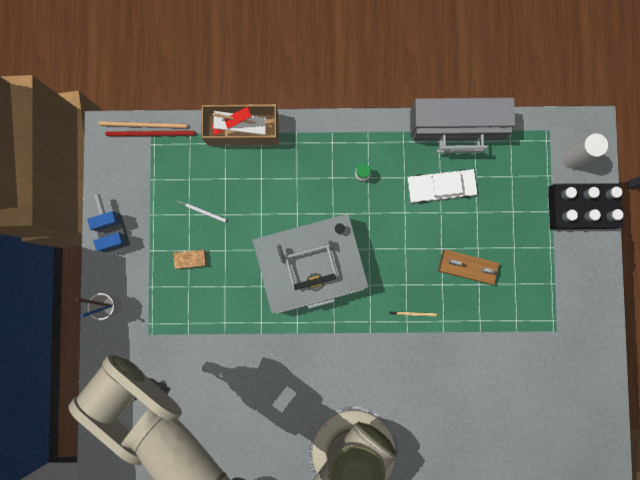

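View pics/scene0.png

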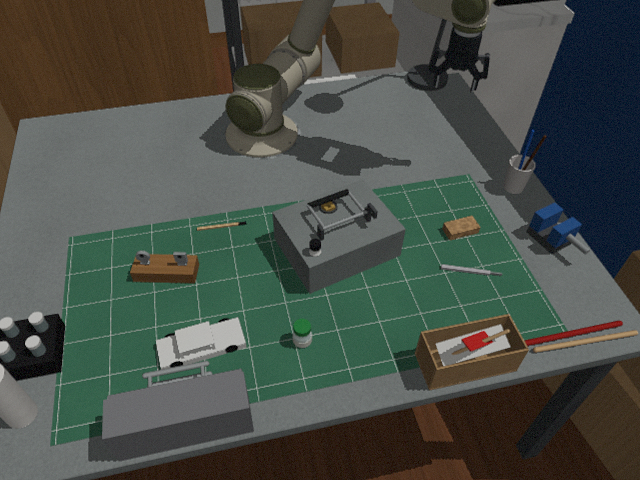

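```bash
cat > h.py <<'E'
from bench import ctrl,kin,cams,close_job,status
import numpy as np,cv2
def down(yaw): # tool pointing down, tool y at world angle yaw (deg)
    a=np.radians(yaw); y=np.array([np.cos(a),np.sin(a),0]); z=np.array([0,0,-1.]); return np.c_[np.cross(y,z),y,z]
def campose(name):
    p=np.array(status.get_ee_pos());R=np.array(status.get_eef_rot()).reshape(3,3)
    f=cams.grab_frame(name)
    if name=="wrist":
        T=np.array(f["T_tool_cam"]); Rc=R@T[:3,:3]; c=p+R@T[:3,3]
    else:
        Rc=cv2.Rodrigues(np.array(f["rvec"],float))[0].T; c=-Rc@np.array(f["tvec"],float).ravel()
    K=np.array([[f["fx"],0,f["cx"]],[0,f["fy"],f["cy"]],[0,0,1]]); return f["image"],K,Rc,c
def ray(u,v,K,Rc,c,z):
    d=Rc@np.linalg.inv(K)@[u,v,1]; return c+d*(z-c[2])/d[2]
def proj(P,K,Rc,c):
    q=(np.atleast_2d(P)-c)@Rc; q=q@K.T; return q[:,:2]/q[:,2:]
E
python3 - <<'E'
from h import *
im,K,Rc,c=campose("top")
C=[ray(*p,K,Rc,c,.1)[:2] for p in [(253,239),(350,215),(369,290),(273,312)]]
S=[ray(*p,K,Rc,c,.036)[:2] for p in [(445,250),(501,264),(496,285),(440,271)]]
print(np.round(C,3).tolist(),np.mean(C,0)); print(np.round(S,3).tolist(),np.mean(S,0))
T=cams.grab_frame("wrist"); print(np.array(T["T_tool_cam"]).round(3),T["fx"])
print(ray(316,281,K,Rc,c,.108),status.get_eef_rot())
E
```

```text
[[0.573, 0.261], [0.633, 0.006], [0.437, -0.041], [0.382, 0.209]] [0.5062915 0.1089683]
[[0.543, -0.252], [0.504, -0.402], [0.447, -0.387], [0.486, -0.237]] [ 0.495218   -0.31977514]
[[ 0.001 -0.945 -0.327  0.084]
 [ 1.     0.001  0.001  0.   ]
 [-0.001 -0.327  0.945  0.031]
 [ 0.     0.     0.     1.   ]] 383.77277858602235
[0.46132695 0.09676543 0.108     ] [[-8.99649868e-01  4.36611785e-01 -5.14557514e-04]
 [ 4.36612060e-01  8.99649608e-01 -7.00973186e-04]
 [ 1.56868312e-04 -8.55292450e-04 -9.99999622e-01]]
```

```bash
python3 - <<'E'
from h import *
cy=13.4;sy=-14.5
a=np.radians(cy);X=np.array([np.cos(a),np.sin(a),0])
C=np.array([.506,.109,.1]);L=C-.05*X
def t(n,p,y):
    q=kin.ik(p,down(y)); print(n,y,None if q is None else np.round(q,0).tolist())
for y in (cy,cy-180,cy+180): t("bar",L+[0,0,.19],y);t("barback",C+.104*X+[0,0,.22],y)
for y in (sy,sy+180): t("stand",[.495,-.32,.25],y)
for y in (cy+90,cy-90,cy-10,cy-195,cy+170): t("lock",L+[0,0,.2],y)
ctrl.goto(C+[0,0,.36]-.03*X,down(cy+90) ) if 0 else None
ctrl.goto(C-.02*X+[0,0,.36],down(cy))
im,K,Rc,c=campose("wrist");cv2.imwrite("pics/w1.png",im[...,::-1]);np.savez("w1",K=K,R=Rc,c=c)
print(status.get_time(),c,status.get_joints())
E
```

```text
bar 13.4 [-3.0, 21.0, 97.0, -0.0, 62.0, -16.0]
barback 13.4 [1.0, 33.0, 70.0, -0.0, 77.0, -12.0]
bar -166.6 [-3.0, 21.0, 97.0, -0.0, 62.0, 164.0]
barback -166.6 None
bar 193.4 [-3.0, 21.0, 97.0, -0.0, 62.0, 164.0]
barback 193.4 None
stand -14.5 [-44.0, 34.0, 80.0, -0.0, 65.0, -30.0]
stand 165.5 [-44.0, 34.0, 80.0, -0.0, 65.0, 150.0]
lock 103.4 [-3.0, 20.0, 97.0, -0.0, 63.0, -106.0]
lock -76.6 [-3.0, 20.0, 97.0, -0.0, 63.0, 74.0]
lock 3.4000000000000004 [-3.0, 20.0, 97.0, -0.0, 63.0, -6.0]
lock -181.6 None
lock 183.4 None
1.95 [0.46688269 0.18734696 0.42925246] [-1.46185213e+00  1.44189799e+01  7.61179965e+01  8.50241530e-03
  8.94751126e+01 -1.49516893e+01]
```

View pics/w1.png

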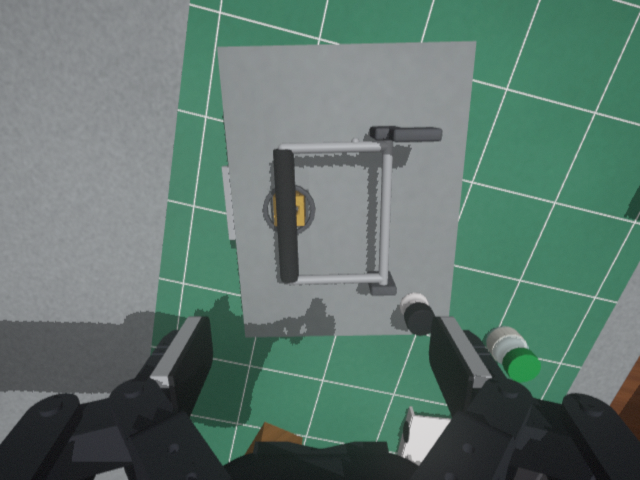

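The wrist view shows the chest top with corners (219,47), (476,41), (449,334), (245,337). The lock collar is near (289,210), and the bar runs from (284,150) to (289,282).

```bash
cat >> h.py <<'E'
def frame(x,y,yaw):
    a=np.radians(yaw); return np.array([[np.cos(a),-np.sin(a),0],[np.sin(a),np.cos(a),0],[0,0,1]]),np.array([x,y,.1])
def bar(th): return np.array([.03-.08*np.cos(th),0,.028+.08*np.sin(th)])
E
python3 - <<'E'
from h import *
from scipy.optimize import least_squares
d=np.load("w1.npz");k=(d["K"],d["R"],d["c"])
m=np.array([[-.1,.13,0],[.1,.13,0],[.1,-.13,0],[-.1,-.13,0],[-.05,0,.006]])
uv=np.array([(219,47),(476,41),(449,334),(245,337),(289,210)])
b=np.array([(284.5,150),(289,282)])
def f(p):
    R,o=frame(*p[:3]); q=bar(p[3])
    B=np.array([q+[0,.055,0],q-[0,.055,0]])
    return np.r_[(proj(m@R.T+o,*k)-uv).ravel(),(proj(B@R.T+o,*k)-b).ravel()]
s=least_squares(f,[.506,.109,13.4,.1]);print(s.x,s.fun.round(1))
E
```

```text
[ 0.50923932  0.11165046 14.66616879  0.07315137] [-1.2 -0.1  1.1  0.3 -1.7 -0.4  0.7  0.1  0.6  0.8 -0.8 -0.7  1.3  0.2]
```

```bash
python3 - <<'E'
from h import *
CH=(.50924,.11165,14.67);R,o=frame(*CH);Q=down(CH[2])
T=lambda th,dz=.159:R@bar(th)+o+[0,0,dz]
ctrl.goto(T(.07)+[0,0,.08],Q); ctrl.move_l(T(.07),v=.12)
ctrl.move_gripper(0.0,25); print(status.get_grip_width(),status.get_finger_force(),status.get_contact_force())
for th in np.linspace(.07,2.78,15)[1:]:
    ctrl.move_l(T(th),v=.1); print(round(th,2),np.round(status.get_contact_force(),1),round(status.get_time(),1))
im,K,Rc,c=campose("wrist");cv2.imwrite("pics/w2.png",im[...,::-1])
E
```

```text
0.17327648638842608 26.620940566062927 [-5.8763325  -2.62701125  1.54052842]
0.26 [-10.1  -5.8   2.3] 4.2
0.46 [-17.9  -9.    6.4] 4.5
0.65 [-29.7 -12.4  16.3] 4.8
0.84 [-45.9 -16.6  36.6] 5.1
1.04 [-46.2 -13.8  55.5] 5.4
1.23 [-16.   -1.3  38.5] 5.7
1.42 [-2.7  2.  20.7] 6.0
1.62 [-1.2  1.5 12.1] 6.3
1.81 [1.1 2.3 4.4] 6.6
2.01 [0.2 1.3 0.2] 6.9
2.2 [ 0.1  1.2 -1.3] 7.2
2.39 [ 1.1  2.  -1.8] 7.6
2.59 [ 1.8  1.6 -2.9] 7.9
2.78 [-15.5  -3.1  15.4] 8.2
```

View pics/w2.png

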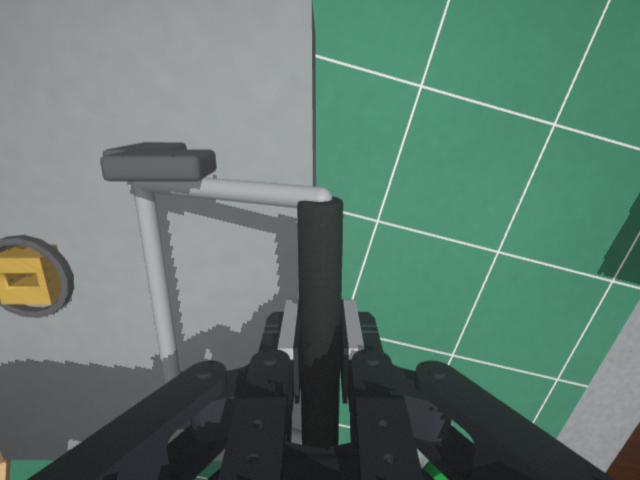

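The handle is at the back, and the wrist force reversed at the stop. I'll release it, then look at the lock from above and at the stand.

```bash
python3 - <<'E'
from h import *
CH=(.50924,.11165,14.67);R,o=frame(*CH)
ctrl.move_gripper(.5); p=np.array(status.get_ee_pos()); ctrl.move_l(p+[0,0,.1],v=.25)
L=R@[-.05,0,.008]+o
Q=down(CH[2])
ctrl.goto(L+[0,0,.26]-.0*Q[:,0],Q)
im,K,Rc,c=campose("wrist");cv2.imwrite("pics/w3.png",im[...,::-1]);np.savez("w3",K=K,R=Rc,c=c)
S=np.array([.495,-.32,.06]);Q=down(-14.5)
ctrl.goto(S+[0,0,.28],Q);ctrl.move_gripper(.7)
im2,K,Rc,c=campose("wrist");cv2.imwrite("pics/w4.png",im2[...,::-1]);np.savez("w4",K=K,R=Rc,c=c)
print(status.get_time())
E
```

```text
11.8167
```

View pics/w3.png

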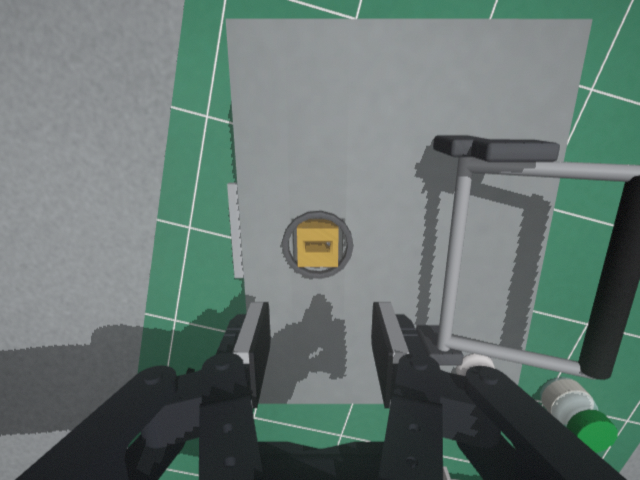

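View pics/w4.png

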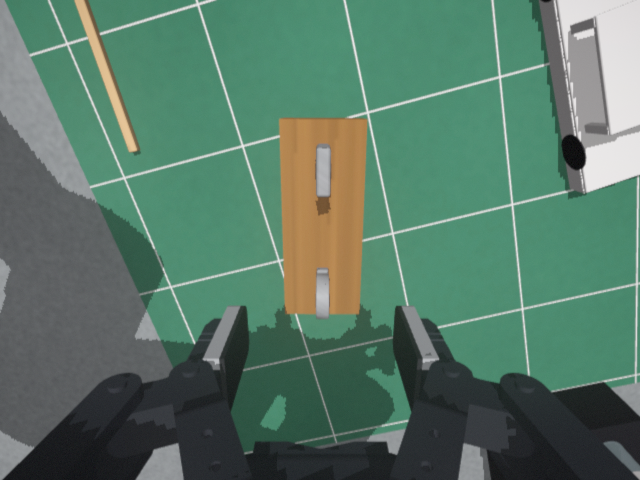

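w3 shows the plug slot, with its centre near (318,245), and the handle seated at the back. w4 shows the stand with two keys, at (323,172) and (322,295). I'll enlarge these to tell the round head from the square one.

```bash
python3 - <<'E'
from h import *
a=cv2.imread("pics/w4.png")[110:325,270:380];b=cv2.imread("pics/w3.png")[205:285,275:360];c=cv2.imread("pics/scene0.png")[240:290,125:205]
r=lambda i,s:cv2.resize(i,None,fx=s,fy=s,interpolation=cv2.INTER_CUBIC)
o=np.zeros((580,760,3),np.uint8)
for i,s,x,y in((a,2.6,0,0),(b,4.5,300,0),(c,5,300,330)):
    t=r(i,s)[:580-y,:760-x];o[y:y+t.shape[0],x:x+t.shape[1]]=t
cv2.imwrite("pics/z.png",o)
E
```

```text
(no output)
```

View pics/z.png

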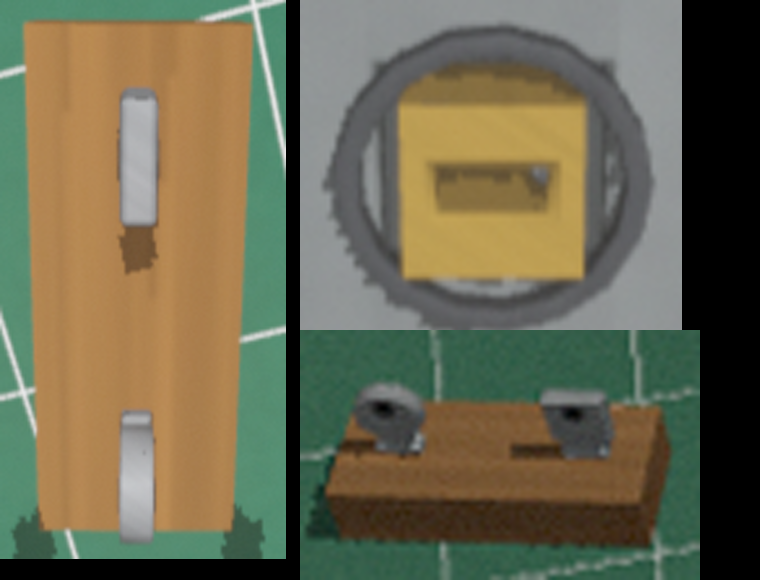

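The round-headed key is the lower one in the image, in the stand's -y slot. The scene view agrees, with the round head on its left. Next I'll fit the stand and keyway, and check the handle angle.

```bash
python3 - <<'E'
from h import *
from scipy.optimize import least_squares
d=np.load("w4.npz");k=(d["K"],d["R"],d["c"])
m=np.array([[-.03,.075,-.064],[.03,.075,-.064],[.03,-.075,-.064],[-.03,-.075,-.064]])
uv=np.array([(279.3,118.3),(366.2,118.3),(359.4,312.8),(285.9,313.5)])
def f(p): R,o=frame(*p); return (proj(m@R.T+o,*k)-uv).ravel()
s=least_squares(f,[.495,-.32,-14.5]);print(s.x,s.fun.round(1))
R,o=frame(*s.x);print("key",R@[0,-.045,0]+o)
print(proj(np.array([[0,-.045,-.021],[0,-.045,-.064],[0,.045,-.021]])@R.T+o,*k))
d=np.load("w3.npz");k=(d["K"],d["R"],d["c"])
print("keyway img",ray(317.5,246.5,*k,.108))
R,o=frame(.50924,.11165,14.67);print("model",R@[-.05,0,.008]+o)
m3=np.array([[-.1,.13,0],[.1,.13,0]]);print(proj(m3@R.T+o,*k),"meas (227,19),(592,19)")
for th in(2.3,2.6,2.75):print(th,proj((bar(th)-[0,.055,0])@R.T+o,*k))
print(proj(np.array([.03,-.055,.028])@R.T+o,*k))
E
```

```text
[  0.49793516  -0.31716819 -14.28219432] [-0.7  0.   0.7 -0.1  0.5  0.4 -0.4 -0.1]
key [ 0.48683376 -0.36077735  0.1       ]
[[323.10475633 306.27495044]
 [322.68877761 279.36680242]
 [323.1908297  172.62402247]]
keyway img [0.45979833 0.09975    0.108     ]
model [0.46086998 0.09898743 0.108     ]
[[227.06555647  19.07451872]
 [593.57789448  19.53184636]] meas (227,19),(592,19)
2.3 [[592.05754438 410.64558143]]
2.6 [[597.50085045 384.8400061 ]]
2.75 [[594.05041512 371.76323814]]
[[444.9809154  340.41023373]]
```

```bash
python3 - <<'E'
from h import *
k=np.array([.48683,-.36078,0]);Q=down(-14.28)
ctrl.goto(k+[0,0,.155+.13],Q)
ctrl.move_l(k+[0,0,.155+.066],v=.15)
ctrl.move_gripper(0.0,80);print(status.get_grip_width(),status.get_finger_force(),np.round(status.get_contact_force(),1))
ctrl.move_l(k+[0,0,.155+.066+.07],v=.12)
print(status.get_grip_width(),np.round(status.get_contact_force(),1))
L=np.array([.4603,.0994,.108]);Q=down(104.67)
ctrl.goto(L+[0,0,.155+.06+.05],Q)
ctrl.move_l(L+[0,0,.155+.06+.015],v=.1)
im,K,Rc,c=campose("wrist");cv2.imwrite("pics/w5.png",im[...,::-1]);np.savez("w5",K=K,R=Rc,c=c)
print(status.get_time(),status.get_ee_pos(),proj(L,K,Rc,c),proj(L+[0,0,.015],K,Rc,c),status.get_joints())
t=cv2.resize(im[170:370,220:420],None,fx=3,fy=3,interpolation=cv2.INTER_CUBIC);cv2.imwrite("pics/w5z.png",t[...,::-1])
E
```

```text
0.09250835122826472 78.1909704208374 [-0.9  1.1  6.2]
0.0937137767638127 [-0.4 -0.  -1.6]
16.2833 [0.4605999  0.09921461 0.33851431] [[320.17525973 264.67441373]] [[320.1567198  275.73716343]] [-2.28502088e+00  1.77239714e+01  9.27293963e+01  7.06246826e-05
  6.94948277e+01 -1.06928767e+02]
```

View pics/w5z.png

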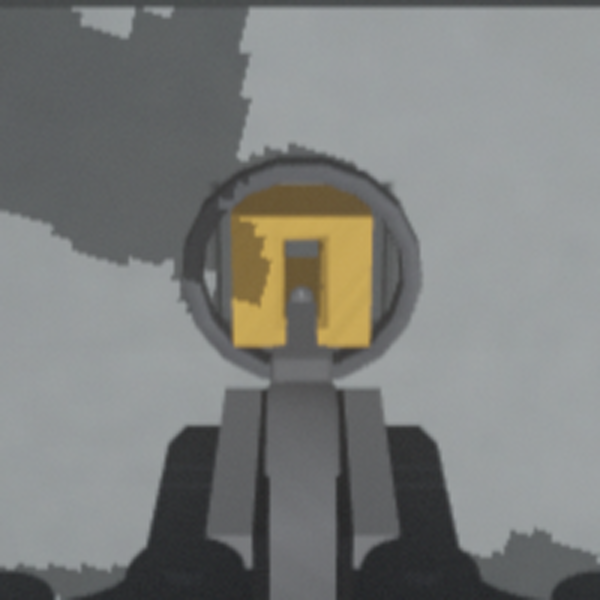

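```bash
python3 - <<'E'
from h import *
d=np.load("w5.npz");k=(d["K"],d["R"],d["c"])
p=np.array([.4605999,.09921461,.33851431]);a=np.radians(14.67);X=np.array([np.cos(a),np.sin(a),0]);Y=np.array([-X[1],X[0],0]);Z=np.array([0,0,1])
print("actual grasp tip z",p[2]-.215)
def cr(q): return ((proj(q,*k)[0]-[220,170])*3+1).round(0)
for n,x,z in(("tip",0,0),("far taper5",.007,.005),("far taper7",.007,.007),("far taper10",.007,.01),("sh far bot",.011,.03),("sh far top",.011,.04),("sh near bot",-.011,.03),("sh near top",-.011,.04),("head near",-.0165,.0565),("head top",0,.073)):
    print(n,cr(p+X*x+Z*(z-.215)))
print("pad tip near/far",cr(p-X*.011-Z*.173),cr(p+X*.011-Z*.173))
m=np.array([.46060,.09940,.108])
for n,L in(("L",np.array([.4603,.0994,.108])),("mod",np.array([.46087,.09899,.108]))):
    print(n,cr(L),"plug",cr(L+X*.013+Y*.013),cr(L-X*.013-Y*.013),"slot",cr(L+X*.008+Y*.0035))
E
```

```text
actual grasp tip z 0.12351430999999999
tip [300. 321.]
far taper5 [300. 370.]
far taper7 [300. 375.]
far taper10 [300. 383.]
sh far bot [300. 468.]
sh far top [299. 505.]
sh near bot [300. 337.]
sh near top [299. 368.]
head near [299. 389.]
head top [299. 586.]
pad tip near/far [299. 375.] [299. 513.]
L [302. 285.] plug [369. 348.] [231. 220.] slot [320. 324.]
mod [299. 287.] plug [367. 350.] [228. 222.] slot [317. 326.]
```

```bash
python3 - <<'E'
import cv2,numpy as np
a=cv2.imread("pics/w5.png")
t=a[240:312,314:328].astype(int)
for v in range(240,312): print(v,' '.join('%d/%d'%(x[2],x[0]) for x in a[v,313:331]))
E
```

```text
240 104/53 105/54 105/55 104/53 106/56 106/55 105/53 105/53 105/53 105/54 105/55 104/55 106/56 104/54 106/57 106/55 106/56 104/54
241 123/59 122/58 122/58 122/58 123/59 122/59 122/56 123/58 124/59 124/60 124/59 124/60 123/59 124/61 122/59 123/59 123/61 123/59
242 167/73 167/74 167/72 169/74 169/75 169/73 170/76 170/73 170/74 170/74 170/76 168/74 167/72 167/72 167/73 170/75 171/75 170/76
243 196/87 196/87 195/86 197/85 198/87 198/89 199/88 198/87 199/88 199/88 198/89 197/88 197/86 197/87 198/88 197/86 198/88 197/86
244 198/86 199/87 200/88 200/89 201/90 200/87 202/89 202/89 201/88 202/90 200/87 200/86 199/87 201/90 200/88 201/89 200/88 200/90
245 198/88 199/87 200/89 201/89 201/87 201/89 202/90 201/89 201/89 200/89 200/88 199/88 201/89 202/90 201/90 201/90 200/90 200/91
246 199/87 200/89 201/89 200/89 201/88 201/89 201/88 200/89 200/88 200/89 198/86 200/88 200/88 200/90 201/89 200/88 199/89 199/89
247 198/87 199/87 199/89 199/86 199/88 200/88 199/86 198/87 197/87 197/86 197/87 197/87 198/88 198/89 197/88 196/88 196/86 197/88
248 197/87 196/86 194/85 193/87 193/86 193/86 192/86 190/84 
[... 7244 characters left out ...]
5/98 97/97 95/96 96/97 95/97 96/97 94/95 95/96 94/97 95/97 94/96 94/96 92/95 91/92 91/94 90/91
307 97/100 96/99 98/99 98/100 98/99 96/97 97/99 97/98 96/97 96/97 96/98 96/98 95/96 95/97 95/96 92/94 92/95 93/94
308 99/101 98/101 99/101 98/100 98/99 98/101 97/99 97/99 97/99 96/99 98/100 97/98 96/97 97/99 96/97 93/95 94/95 93/95
309 99/102 98/100 98/102 98/100 99/100 100/101 98/101 96/98 95/98 96/99 95/98 98/99 94/97 97/100 96/98 95/97 95/98 94/96
310 100/103 100/102 99/101 99/102 99/101 98/100 99/100 99/100 99/100 98/100 96/99 96/98 97/98 98/99 97/99 97/97 96/99 96/98
311 100/102 100/102 101/103 98/101 99/102 100/102 99/101 99/101 97/100 98/100 97/98 98/101 99/101 98/98 97/100 95/98 96/98 97/99
```

The tool and plug axes agree to about 0.2 mm across the slot. Along the slot, the key sits about 2.8 mm too far back relative to the plug. The light spot in the slot is the far pin, not the key's tip. I'll correct the position and lower the key in small steps, steering by force.

```bash
cat > ins.py <<'E'
from h import *
a=np.radians(14.67);X=np.array([np.cos(a),np.sin(a),0]);Y=np.array([-X[1],X[0],0])
def F(b):
    f=np.array(status.get_contact_force())-b; return np.array([f@X,f@Y,f[2]])
def insert(cmd,b,ztip,step=.0015,maxf=25,corr=.00004):
    """lower commanded TCP; trim sideways against side force (compliance). Returns cmd."""
    while cmd[2]-.215>ztip:
        cmd=cmd-[0,0,step]; ctrl.move_l(cmd,v=.03); f=F(b)
        print("%.1f"%((cmd[2]-.323)*1e3),"act %.1f"%((status.get_ee_pos()[2]-.323)*1e3),f.round(1),round(status.get_time(),1))
        if f[2]>maxf or np.hypot(*f[:2])>40: print("stop");break
        cmd=cmd+corr*(X*np.clip(f[0],-20,20)+Y*np.clip(f[1],-20,20)) # yield along the force
    return cmd
E
python3 - <<'E'
from ins import *
p=np.array([.4603,.0994,.338])-.0025*X+.0002*Y
ctrl.move_l(p,v=.05); ctrl.pause(.2); b=np.array(status.get_contact_force()); print(b.round(1),np.array(status.get_ee_pos())-p)
cmd=p-[0,0,.012];ctrl.move_l(cmd,v=.05);print(F(b).round(1))
cmd=insert(cmd,b,.108-.012); np.savez("st",cmd=cmd,b=b)
E
```

```text
[-0.6 -0.1 -1.2] [2.4519703e-06 9.4861206e-06 1.3961638e-04]
[ 0.7 -0.2  0.9]
1.5 act 1.5 [-0.1  0.2  1. ] 17.4
0.0 act -0.0 [ 0.6 -0.5  0.4] 17.6
-1.5 act -1.6 [ 0.4 -0.1  0.2] 17.9
-3.0 act -3.1 [ 0.2 -1.2  0.5] 18.1
-4.5 act -4.6 [0.4 0.2 0.3] 18.4
-6.0 act -6.1 [1.1 0.3 0.7] 18.6
-7.5 act -7.6 [-0.1 -0.5  1. ] 18.9
-9.0 act -9.1 [0.7 0.3 0.4] 19.1
-10.5 act -10.6 [-0.2 -0.   0.3] 19.4
-12.0 act -12.1 [1.  0.3 0.8] 19.6
```

It slid in cleanly with no side force. Next comes the section with the pins.

```bash
python3 - <<'E'
from ins import *
s=np.load("st.npz");cmd,b=s["cmd"],s["b"]
cmd=insert(cmd,b,.108-.0305,step=.001,maxf=32); np.savez("st",cmd=cmd,b=b)
E
```

```text
-13.0 act -13.1 [0.9 0.4 0.6] 19.9
-14.0 act -14.0 [ 0.8 -0.5 -0.1] 20.1
-15.0 act -15.1 [-0.4 -0.1  1.5] 20.4
-16.0 act -16.2 [-0.9 -0.7  0.3] 20.6
-17.0 act -17.3 [-1.9  0.1 -0.2] 20.9
-18.0 act -18.2 [-1.3 -0.1 -0.9] 21.1
-19.0 act -19.1 [-1.3 -0.2 -0.8] 21.4
-20.0 act -20.1 [-0.6 -0.5 -0.2] 21.6
-21.0 act -21.1 [-1.5  0.1  0.8] 21.9
-22.0 act -22.1 [-1.6 -0.6  0. ] 22.1
-23.0 act -23.1 [-0.4 -0.8  0.2] 22.4
-24.0 act -24.1 [-0.6  0.2 -0.1] 22.6
-25.0 act -24.8 [-1.7  0.3  3.6] 22.9
-26.0 act -25.3 [-0.9  0.6  8.4] 23.1
-27.0 act -26.8 [ 1.8 -0.6  0.1] 23.4
-28.0 act -28.1 [ 2.9 -0.1 -0.5] 23.6
-29.0 act -29.1 [ 3.3 -0.9 -0.3] 23.9
-30.0 act -29.5 [1.1 0.  6.5] 24.1
-31.0 act -29.7 [-2.6  0.7 16.9] 24.4
```

```bash
python3 - <<'E'
from ins import *
s=np.load("st.npz");cmd,b=s["cmd"],s["b"]
cmd=cmd-[0,0,.0006]
for d in (.05,-.05,0): # small wiggle about z
    ctrl.move_l(cmd,v=.03,rotation=down(104.67+np.degrees(d)))
    print(F(b).round(1),round((status.get_ee_pos()[2]-.323)*1e3,2))
ctrl.pause(.3);print(F(b).round(1),round((status.get_ee_pos()[2]-.323)*1e3,2),status.get_grip_width(),status.get_time())
np.savez("st",cmd=cmd,b=b)
im,K,Rc,c=campose("wrist");cv2.imwrite("pics/w6.png",im[...,::-1])
t=cv2.resize(im[200:400,220:420],None,fx=3,fy=3,interpolation=cv2.INTER_CUBIC);cv2.imwrite("pics/w6z.png",t[...,::-1])
E
```

```text
[-2.9  1.4 21.4] -29.76
[-3.2  1.1 21.8] -29.72
[-2.4  1.4 21.8] -29.75
[-1.9  0.6 20.9] -29.73 0.0904102723708252 25.425
```

View pics/w6z.png

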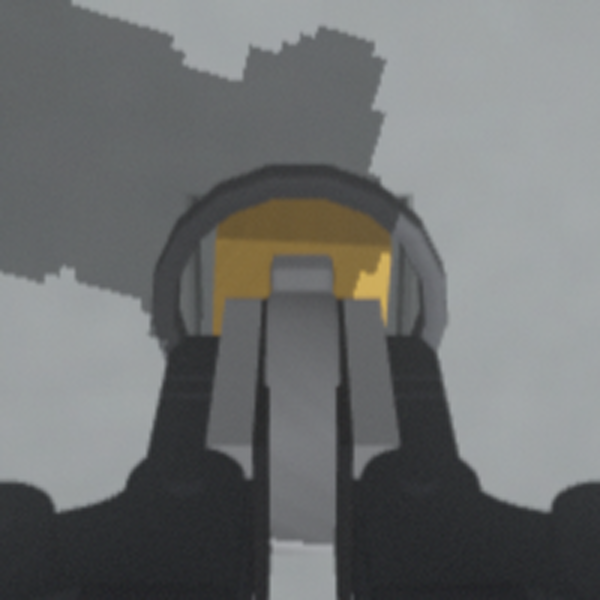

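The shoulder rests on the plug and hasn't slipped relative to the pads, so the key is home. Now I'll turn it.

```bash
python3 - <<'E'
from ins import *
s=np.load("st.npz");cmd,b=s["cmd"],s["b"]
t0=status.get_torque()[2]
for d in list(range(10,91,10))+[95,99,102,104]:
    ctrl.move_l(cmd,v=.03,rotation=down(104.67-d)); f=F(b)
    print(d,f.round(1),"Mz %.2f"%(status.get_torque()[2]-t0),round((status.get_ee_pos()[2]-.323)*1e3,2),round(status.get_time(),1))
    cmd=cmd+.00003*(X*np.clip(f[0],-20,20)+Y*np.clip(f[1],-20,20))
R=np.array(status.get_eef_rot());print(np.degrees(np.arctan2(R[1][1],R[0][1])),status.get_grip_width(),status.get_finger_force())
np.savez("st",cmd=cmd,b=b)
im,K,Rc,c=campose("wrist");cv2.imwrite("pics/w7.png",im[...,::-1])
t=cv2.resize(im[200:400,220:420],None,fx=3,fy=3,interpolation=cv2.INTER_CUBIC);cv2.imwrite("pics/w7z.png",t[...,::-1])
E
```

```text
10 [-1.7  2.  21.2] Mz 0.03 -29.74 25.8
20 [-1.3  2.9 20.8] Mz 0.07 -29.73 26.1
30 [-0.4  2.6 19.8] Mz 0.02 -29.72 26.4
40 [ 1.6  2.  18.6] Mz 0.06 -29.7 26.8
50 [ 1.2  3.9 18.8] Mz 0.06 -29.7 27.1
60 [ 1.5  2.3 18. ] Mz 0.05 -29.69 27.4
70 [ 2.8  1.1 17.6] Mz 0.10 -29.68 27.8
80 [ 2.   2.6 18.5] Mz 0.14 -29.7 28.1
90 [ 2.3  1.3 19.1] Mz 0.12 -29.7 28.4
95 [ 2.   1.6 18.7] Mz 0.07 -29.7 28.6
99 [ 0.7  0.6 18.5] Mz 0.12 -29.71 28.9
102 [ 1.8 -0.5 18.7] Mz 0.24 -29.68 29.1
104 [ 0.7  0.4 17.1] Mz 0.44 -29.71 29.4
0.7146624269556959 0.09231438302659595 80.81571578979492
```

View pics/w7z.png

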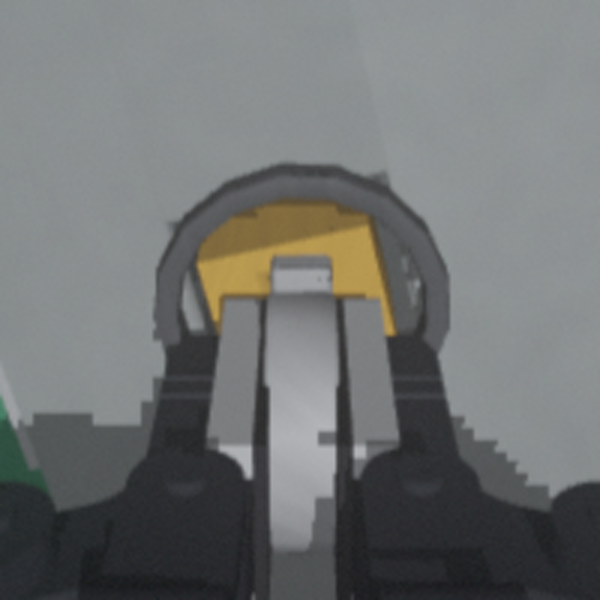

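The torque rises sharply from 102° on, and the plug lags the key by only the slot play (about 12°), so it is at its stop. Handing in.

```bash
python3 -c "
from bench import *
print(close_job(),status.get_time())"
```

```text
the job is handed in; nothing more can be done
the job is handed in; nothing more can be done
```

I handed the job in at about 29 s with the handle seated at the back and the round key fully home, turned to the stop and still gripped. The hand-in returned no verdict, and I didn't take a final picture of the square key or the other bench items.

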